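# Replant the worktop herb garden and set its lamp

## Task

Replant the herb garden: first, without shifting the lamp, take the two black pots of withered stalks out of the trough and stand them upright in the teal scraps tray, and seat every terracotta seedling pot from the cork mat upright and fully down in a well of its own, leaving the cream basil pot in its well. Only then lift the lamp mast by its black knob, past the clicking notches, to the fifth notch, where the whole yellow band has just come clear of the collar, and let go so that it rests in that notch. Last, fold the lamp panel, which has stayed folded up until then, forward and down until it is level over the plants; do not disturb the other things on the worktop.

Things in the scene. Friction and masses are not known exactly. Their poses are not given: they have to be found in the camera images.
- garden: white herb garden, fixed: trough 84 mm (x) by 384 mm (y), rim 60 mm high; five wells, each 76 (x) by 72 mm (y), centred at x = 0, y = -152, -76, 0, 76, 152 mm, floor 30 mm above the worktop (30 mm deep). Behind it a housing (x to 178 mm, 110 mm wide, 50 mm high) with a grey collar, top 100 mm high, round the lamp mast at x = 148 mm. Origin under the trough's centre, x towards the mast, z up
- mat: cork mat, fixed, 380 mm (x) by 110 mm (y), 4 mm thick, with the new seedling pots in a row along x; it lies left or right of the garden; origin under its centre
- scraps: teal open scraps tray, fixed, 250 mm (x) by 150 mm (y), 45 mm high, walls and floor 4 mm thick, on the side opposite the mat; origin under its centre
- herb0_mid (a point): terracotta pot of green seedlings on the cork mat, to be planted (two to four of these pots are present); 58 mm square, flat upright sides, 80 mm tall, 0.15 to 0.29 kg; the plant rises to 25 mm above the rim, inside the pot's outline (grip the pot's sides). Point at its centre, 40 mm above its underside; z along its axis, x and y square to its sides
- herb1_mid (a point): terracotta pot of green seedlings on the cork mat, to be planted (two to four of these pots are present); 58 mm square, flat upright sides, 80 mm tall, 0.15 to 0.29 kg; the plant rises to 25 mm above the rim, inside the pot's outline (grip the pot's sides). Point at its centre, 40 mm above its underside; z along its axis, x and y square to its sides
- herb2_mid (a point): terracotta pot of green seedlings on the cork mat, to be planted (two to four of these pots are present); 58 mm square, flat upright sides, 80 mm tall, 0.15 to 0.29 kg; the plant rises to 25 mm above the rim, inside the pot's outline (grip the pot's sides). Point at its centre, 40 mm above its underside; z along its axis, x and y square to its sides
- herb3_mid (a point): terracotta pot of green seedlings on the cork mat, to be planted (two to four of these pots are present); 58 mm square, flat upright sides, 80 mm tall, 0.15 to 0.29 kg; the plant rises to 25 mm above the rim, inside the pot's outline (grip the pot's sides). Point at its centre, 40 mm above its underside; z along its axis, x and y square to its sides
- basil_mid (a point): cream pot of dark green basil, already in a well, to stay there; 58 mm square, flat upright sides, 80 mm tall, 0.15 to 0.29 kg; the plant rises to 25 mm above the rim, inside the pot's outline (grip the pot's sides). Point at its centre, 40 mm above its underside; z along its axis, x and y square to its sides
- withered0_mid (a point): black pot of brown withered stalks, one of two, in a well at the start; 58 mm square, flat upright sides, 80 mm tall, 0.15 to 0.29 kg; the plant rises to 25 mm above the rim, inside the pot's outline (grip the pot's sides). Point at its centre, 40 mm above its underside; z along its axis, x and y square to its sides
- withered1_mid (a point): black pot of brown withered stalks, one of two, in a well at the start; 58 mm square, flat upright sides, 80 mm tall, 0.15 to 0.29 kg; the plant rises to 25 mm above the rim, inside the pot's outline (grip the pot's sides). Point at its centre, 40 mm above its underside; z along its axis, x and y square to its sides
- mast (a joint): height of the lamp mast, m, 0 lowest. A sprung pawl holds it every 14 mm: notch 0 at 0, notch 5 at 0.070, last notch 6 at 0.084, stop at 0.090; starts in notch 0, 1 or 2. Each click comes 3 to 4 mm above the notch; let go, it sinks back into the last notch clicked, and no lower. Lifting takes 7 to 13 N. A 10 mm yellow band is hidden in the collar below notch 5, its lower edge level with the collar's top in notch 5
- lift_knob (a point): middle of the black round ribbed knob on top of the mast, 34 mm across, 42 mm tall, gripped from above; rises with the mast. In notch 0 it is 215 mm above the worktop. It stands 62 mm behind (garden +x) and 63 mm above the lamp's hinge line
- lamp (a joint): angle of the lamp panel, rad: 0 level (reaching from the hinge over the trough, towards the robot), 1.57 folded straight up; stops at -0.4 (drooping) and 1.85. Stiff friction hinge: stays where it is left; 2 to 5 N at its outer edge move it. Starts folded up at 1.52 to 1.75
- hinge (a point): middle of the lamp panel's hinge line, which runs along the garden's y; rises with the mast (152 mm above the worktop in notch 0); axes as the garden's
- lamp_edge (a point): middle of the lamp panel's free long edge, 118 mm out from the hinge line. The panel is a plate 12 mm thick (ribs on its back reach 8.5 mm from the mid-plane), 370 mm wide along the hinge, from 8 to 120 mm out from the hinge line, which lies in its mid-plane
- release (a point): red thumb lever pad, 18 by 30 mm, behind the collar; pressed down by about 20 mm with 5 to 8 N it frees the pawl and the mast sinks to notch 0 (needed only if the mast was lifted too far)
- watering_can: green watering can, 115 mm high, 110 mm across, with a spout; bystander, leave alone; origin at its underside
- plant_food: white bottle, 60 mm across, 150 mm tall, behind the trough; bystander, leave alone; origin at its underside
- mug: blue mug, 80 mm across, 95 mm tall, behind the trough; bystander, leave alone; origin at its underside
- red_jar: jar with a red lid, 70 mm across, 100 mm tall; bystander, leave alone; origin at its underside
- scoop: spoon-shaped scoop, 190 mm long, lying in front of the trough; bystander, leave alone; origin at its underside
- seed_box: cardboard box 100 by 65 by 35 mm; bystander, leave alone; origin at its underside
- bowl: white bowl, 130 mm across, 55 mm high; bystander, leave alone; origin at its underside

How it is judged:
On the way, in this order (a step that is already met when the one before it is completed fails the run):
1. the withered pots stand in the scraps tray and every seedling pot is seated in a well, the lamp still folded up and not yet raised to its notch (x of herb0_mid in the frame of garden between -0.014 and 0.014 m and y of herb0_mid in the frame of garden between -0.17 and 0.17 m and z of herb0_mid in the frame of garden between 0.062 and 0.079 m and angle between each of herb0_mid, herb1_mid, herb2_mid, herb3_mid, basil_mid, withered0_mid, withered1_mid's own z axis and vertical below 0.2 rad and x of herb1_mid in the frame of garden between -0.014 and 0.014 m and y of herb1_mid in the frame of garden between -0.17 and 0.17 m and z of herb1_mid in the frame of garden between 0.062 and 0.079 m and x of herb2_mid in the frame of garden between -0.014 and 0.014 m and y of herb2_mid in the frame of garden between -0.17 and 0.17 m and z of herb2_mid in the frame of garden between 0.062 and 0.079 m and x of herb3_mid in the frame of garden between -0.014 and 0.014 m and y of herb3_mid in the frame of garden between -0.17 and 0.17 m and z of herb3_mid in the frame of garden between 0.062 and 0.079 m and x of basil_mid in the frame of garden between -0.014 and 0.014 m and y of basil_mid in the frame of garden between -0.17 and 0.17 m and z of basil_mid in the frame of garden between 0.062 and 0.079 m and x of withered0_mid in the frame of scraps between -0.1 and 0.1 m and y of withered0_mid in the frame of scraps between -0.05 and 0.05 m and z of withered0_mid in the frame of scraps between 0.036 and 0.054 m and x of withered1_mid in the frame of scraps between -0.1 and 0.1 m and y of withered1_mid in the frame of scraps between -0.05 and 0.05 m and z of withered1_mid in the frame of scraps between 0.036 and 0.054 m and value of joint mast below 0.05 m and value of joint lamp above 0.9 rad), for 0.2 s.
2. the mast rests in its fifth notch with the lamp panel still folded up (value of joint mast between 0.066 and 0.0745 m and velocity of joint mast between -0.01 and 0.01 m/s and value of joint lamp above 0.9 rad and contact force between the fingers and mast below 0.2 N), for 0.3 s.
3. the lamp panel is folded down level (value of joint lamp between -0.1 and 0.1 rad), for 0.2 s.
At the end, for the whole second after the job is handed in: every seedling pot and the basil upright and down on the floor of a well each (within 9 mm), the withered pots upright on the floor of the scraps tray, the mast in its fifth notch (joint 0.065 to 0.075), the lamp panel level within 0.10 rad (all of step 3 and x of herb0_mid in the frame of garden between -0.014 and 0.014 m and y of herb0_mid in the frame of garden between -0.17 and 0.17 m and z of herb0_mid in the frame of garden between 0.062 and 0.079 m and angle between each of herb0_mid, herb1_mid, herb2_mid, herb3_mid, basil_mid, withered0_mid, withered1_mid's own z axis and vertical below 0.2 rad and x of herb1_mid in the frame of garden between -0.014 and 0.014 m and y of herb1_mid in the frame of garden between -0.17 and 0.17 m and z of herb1_mid in the frame of garden between 0.062 and 0.079 m and x of herb2_mid in the frame of garden between -0.014 and 0.014 m and y of herb2_mid in the frame of garden between -0.17 and 0.17 m and z of herb2_mid in the frame of garden between 0.062 and 0.079 m and x of herb3_mid in the frame of garden between -0.014 and 0.014 m and y of herb3_mid in the frame of garden between -0.17 and 0.17 m and z of herb3_mid in the frame of garden between 0.062 and 0.079 m and x of basil_mid in the frame of garden between -0.014 and 0.014 m and y of basil_mid in the frame of garden between -0.17 and 0.17 m and z of basil_mid in the frame of garden between 0.062 and 0.079 m and x of withered0_mid in the frame of scraps between -0.1 and 0.1 m and y of withered0_mid in the frame of scraps between -0.05 and 0.05 m and z of withered0_mid in the frame of scraps between 0.036 and 0.054 m and x of withered1_mid in the frame of scraps between -0.1 and 0.1 m and y of withered1_mid in the frame of scraps between -0.05 and 0.05 m and z of withered1_mid in the frame of scraps between 0.036 and 0.054 m and value of joint mast between 0.065 and 0.075 m and velocity of joint lamp between -0.05 and 0.05 rad/s); the robot touches nothing.
It fails at once if a bystander is moved by more than 30 mm (distance of any of watering_can, plant_food, mug, red_jar, scoop, seed_box, bowl from where it was at the start of the episode above 0.03 m).
It fails at once if the basil pot is taken out of its well or moved by more than 25 mm (distance of basil_mid from where it was at the start of the episode above 0.025 m).
It fails at once if the lamp panel is folded down (below 0.8 rad) while the mast is lower than its fifth notch (value of joint lamp below 0.8 rad and value of joint mast below 0.06 m).
Of herb0, herb1, herb2, herb3 only 2 to 4 are there at a start; the rules pass over those that are not, and their reading is None.
At some moment in a run one of herb0, herb1, herb2, herb3 may be knocked a few centimetres aside while the robot is not near it.
It also fails if it takes over 210 s, if anything falls off the work surface, if the arm or the gripper's body presses on something with over 40 N, if the wrist force passes 120 N, or if a joint passes its speed limit or range.

## Robot

A 6-joint arm with a two-finger parallel gripper is mounted at the origin on the work surface. World frame = base frame: x ahead of the robot, y to its left, z up, the work surface at z = 0. Lengths are in m, angles in rad, forces in N, time in s.
With the tool pointing down it reaches from about 0.35 to 0.775 m from the base axis. Payload 5.5 kg.
Tool frame: the origin (TCP) lies at the very end of the fingers, on their centre line; the grasp point (between the pads) lies 19 mm behind it; z points along the fingers, y is the line along which they close (so a half turn about z gives the same grasp; the last joint's range is limited). The gripper opens to 85 mm and grips with 20 to 120 N. Pads are 22 mm wide; open, the fingers measure 114 mm over their backs; the gripper's body (76 mm by 85 mm) begins 54 mm behind the grasp point. The pads swing forward as they close: fully open they stand 13 mm farther back than shut.
Start: joints at [-1.373, 0.313, 0.046, 1.304, 0, 1.431], TCP at [0.191, -0.543, 0.231] pointing down, gripper open.
Joint ranges: [-2.76, 2.76], [-0.86, 1.69], [-1.03, 1.26], [-2.2, 2.34], [-1.47, 1.5], [-3.14, 3.14]. Speed limits (rad/s): [2.57, 2.57, 3.14, 3.14, 3.14, 3.14].

## Interface

Orientations are given as a unit quaternion [w, x, y, z].
In Python, from workcell import env, cams, ticket, spotter gives the robot as it stands.
- The arm moves only by the tool jog_arm, never from a script. Its argument "increments" is a list that holds one entry, the list of rows, each a list of 7 numbers: the shift along the tool's x, y, z in units of 0.25 m (1.0 is 0.25 m), then the turn, a rotation vector about the tool's x, y, z in units of 180 degrees (1.0 is 180 degrees), then the closure in counts, from 0 (fully open) to 255 (shut). A call has 1 to 20 rows; each row shifts and turns the commanded pose from where the row before left it, along the tool's axes as they then stand; what a row does not reach is not made up. A row lasts 1/10 s, in which the tool goes at most 50 mm and 8.59 degrees, less where a joint would pass 70% of its speed; a pose out of reach is approached as far as the arm can. A call with a number of a shift or a turn outside -1 to 1 is refused whole. A call with a gripper value outside its range is refused whole. The fingers move at their own pace and stop on an object; "force" is the grip in N (left out, the last holds). Time passes only in rows, so rows that do not move let the fingers close. It gives the time, the measured TCP pose, the force, the opening and the grip force at its end, in the units of the state.
- env.get_state(): the state, without advancing time (a new reading comes with each control period).
- cams.read_camera(name): name is "scene" or "top" or "wrist"; returns a dict with "pixels" (384x512x3 uint8, red, green, blue), "fx", "fy", "cx", "cy" (pixels), "xyz" and "attitude" of the camera in the world; the wrist camera has in their place "mount" (4x4, takes a point from camera to tool coordinates, whose origin is the TCP and whose axes are the flange's). Camera axes: x right, y down, z forward; pixel columns grow to the right and rows downward; lengths in m; the calibration is good to about 2 mm. A picture is of the moment at which its call begins: read the wrist's pose just before it. There is no depth.
- ticket.hand_in(): hands the job in; it is judged then, once.
Trained networks look in the newest picture that a camera, given by its name, has taken for a name from the list of things; names that differ only in an ending like _2 or _b are one class to them, and where a whole thing is asked for, a point or a joint stands for the part that bears it (a point fixed in the world has none). Each returns a list of dicts, best first, with "conf" (0 to 1); they miss things now and then, are a little off and sometimes report something else, mostly with a low value. They report only what shows in the picture. A call takes as long as a camera call.
- spotter.find_in(target, camera): "uv" ([column, row] in pixels, amid what is visible of it).
- spotter.cut_out(target, camera): "region" (384x512 bool, what is visible of it) and "uv" ([column, row] in pixels, amid what is visible of it).
- spotter.landmark_of(target, camera): "uv" ([column, row] in pixels: a listed point, or the origin of a listed thing).
The state is a dict: "clock": time; "joint_pos": joint angles; "qvel": joint speeds; "tau": joint torques, N m; "tcp_pos": TCP position; "orientation": TCP orientation; "wrist_force": force on the tool from outside, world axes, zero at the start; "ft_torque": the same for the moment, N m; "finger_gap": finger opening in m; "grip_force": force on a finger pad.
Only numpy, scipy, OpenCV 4.12 (cv2) and the standard library are available. Lean on these libraries where they do the work, as an engineer would, in place of code of your own. Each camera call takes 0.05 s, during which the arm holds its last target. There are 200 camera calls.

## Working session

There is one attempt and no reset: what is moved stays moved. The work goes in short steps, Python scripts to look and compute and a tool call to move; the robot and the scene stay as the last step left them, time stands still between calls to the robot, and variables do not carry over. Pictures are saved under pics/ and viewed, at most 14 in all, crops included, and the job is handed in when it is done.

Besides the shell and the picture viewer there is one more tool, called after ">>>" as name(argument=value, ...) on one line, values as JSON. jog_arm: Moves the arm, as the interface text tells. Shifts and turns lie within -1 to 1; 1 stands for 0.25 m of shift or 180 degrees of turn. Its arguments: {"type":"object","properties":{"increments":{"type":"array"},"force":{"type":"number"}},"required":["increments"]}

```bash
ls; mkdir -p pics; python3 - <<'E'
from workcell import env,cams,spotter
import cv2,numpy as np
s=env.get_state(); print({k:np.round(v,3).tolist() for k,v in s.items()})
for c in ['scene','top','wrist']:
    r=cams.read_camera(c); cv2.imwrite(f'pics/{c}0.png',r['pixels'][:,:,::-1])
    print(c,{k:np.round(v,4).tolist() for k,v in r.items() if k!='pixels'})
    if c!='wrist':
        for t in ['garden','mat','scraps','herb0_mid','basil_mid','withered0_mid','lift_knob','hinge','lamp_edge','release']:
            print(t,[(np.round(d['uv']).tolist(),round(d['conf'],2)) for d in spotter.landmark_of(t,c)])
a=[cv2.imread(f'pics/{c}0.png') for c in ['scene','top']]
E
```

```text
pics
{'clock': 0.0, 'joint_pos': [-1.373, 0.314, 0.045, 1.304, -0.0, 1.431], 'qvel': [-0.0, -0.0, -0.0, 0.001, -0.001, 0.001], 'tau': [0.0, -48.063, 29.853, 0.02, -0.0, -0.0], 'tcp_pos': [0.19, -0.542, 0.23], 'orientation': [-0.001, 0.986, 0.168, -0.0], 'wrist_force': [0.206, -0.311, 0.201], 'ft_torque': [0.001, 0.001, 0.01], 'grip_force': 0.0, 'finger_gap': 0.085}
scene {'fx': 428.3219, 'fy': 428.3219, 'cx': 258.1529, 'cy': 193.1577, 'xyz': [0.9258, 0.9603, 1.2045], 'attitude': [-0.0736, 0.1614, 0.9137, -0.3657]}
garden [([273.0, 216.0], 0.86)]
mat [([248.0, 160.0], 0.97), ([246.0, 134.0], 0.37)]
scraps [([310.0, 288.0], 0.74), ([245.0, 159.0], 0.4)]
herb0_mid [([240.0, 151.0], 0.48)]
basil_mid [([278.0, 219.0], 0.88), ([243.0, 160.0], 0.56)]
withered0_mid [([272.0, 205.0], 0.52)]
lift_knob [([232.0, 174.0], 0.89)]
hinge [([248.0, 186.0], 0.96)]
lamp_edge [([250.0, 162.0], 0.91)]
release [([216.0, 212.0], 0.49)]
top {'fx': 387.9918, 'fy': 387.9918, 'cx': 260.4103, 'cy': 188.3394, 'xyz': [0.4127, 0.0194, 1.3868], 'attitude': [0.0458, -0.7038, 0.7077, -0.0432]}
garden [([263.0, 213.0], 0.76), ([224.0, 170.0], 0.46)]
mat [([358.0, 218.0], 0.72), ([125.0, 179.0], 0.61)]
scraps [([173.0, 213.0], 0.76), ([308.0, 215.0], 0.62)]
herb0_mid [([360.0, 205.0], 0.94)]
basil_mid [([245.0, 211.0], 0.82)]
withered0_mid [([358.0, 215.0], 0.65), ([409.0, 229.0], 0.54)]
lift_knob [([266.0, 155.0], 0.59)]
hinge [([265.0, 184.0], 0.72), ([224.0, 175.0], 0.24)]
lamp_edge [([265.0, 178.0], 0.83), ([360.0, 207.0], 0.47)]
release [([266.0, 150.0], 0.51), ([359.0, 205.0], 0.44)]
wrist {'fx': 265.0916, 'fy': 265.0916, 'cx': 257.004, 'cy': 192.629, 'mount': [[-0.0011, -0.9617, -0.2741, 0.0695], [1.0, -0.001, -0.0004, 0.0005], [0.0001, -0.2741, 0.9617, -0.1429], [0.0, 0.0, 0.0, 1.0]]}
```

View pics/scene0.png

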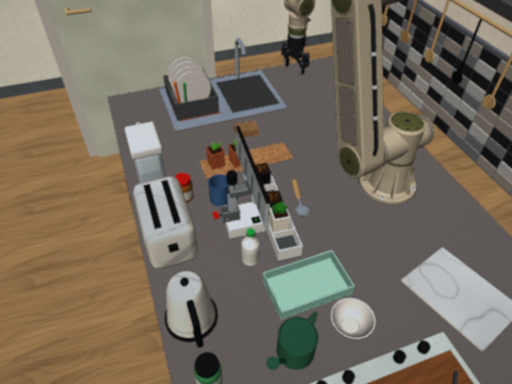

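View pics/top0.png

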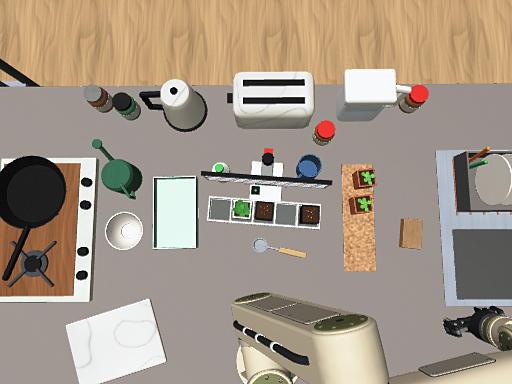

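The top view shows the trough at about (208–322, 195–228). From left to right the wells hold: nothing, basil (242,209), withered (264,211), nothing, withered (310,215). Two seedlings stand on the mat at (366,179) and (361,205), and the tray is at (175,212). The scene view shows the panel folded up. Next I'll zoom in and compute positions.

```bash
cat > h.py <<'E'
import numpy as np,cv2
from scipy.spatial.transform import Rotation as R
from workcell import env,cams,spotter
def rot(q): return R.from_quat(np.roll(q,-1))
def cam(name):
    s=env.get_state(); c=cams.read_camera(name)
    if name=='wrist':
        M=np.array(c['mount']); r=rot(s['orientation'])
        c['R']=r.as_matrix()@M[:3,:3]; c['p']=np.array(s['tcp_pos'])+r.apply(M[:3,3])
    else: c['R']=rot(c['attitude']).as_matrix(); c['p']=np.array(c['xyz'])
    return c
def ray(c,uv): 
    d=c['R']@np.array([(uv[0]-c['cx'])/c['fx'],(uv[1]-c['cy'])/c['fy'],1]); return d/np.linalg.norm(d)
def onz(c,uv,z):
    d=ray(c,uv); return c['p']+d*(z-c['p'][2])/d[2]
def proj(c,P):
    q=(np.atleast_2d(P)-c['p'])@c['R']; return q[:,:2]/q[:,2:]*[c['fx'],c['fy']]+[c['cx'],c['cy']]
def yaw(s=None):
    s=s or env.get_state(); x=rot(s['orientation']).apply([1,0,0]); return np.degrees(np.arctan2(x[1],x[0]))
def togo(p,yawdeg):
    """shift in tool units (0.25 m) and turn about tool z in 180deg units, target straight down"""
    s=env.get_state(); r=rot(s['orientation'])
    T=R.from_euler('z',yawdeg,degrees=True)*R.from_euler('x',180,degrees=True)
    print('shift',np.round(r.inv().apply(np.array(p)-s['tcp_pos'])/.25,3),'turn',np.round((r.inv()*T).as_rotvec()/np.pi,4),
      'tcp',np.round(s['tcp_pos'],4),'yaw',round(yaw(s),2),'gap',round(s['finger_gap'],4),'t',round(s['clock'],1))
E
python3 - <<'E'
from h import *
c=cam('top'); im=c['pixels'][:,:,::-1]
cv2.imwrite('pics/t1.png',cv2.resize(im[140:280,145:345],None,fx=4,fy=4,interpolation=2))
cv2.imwrite('pics/t2.png',cv2.resize(im[150:290,330:430],None,fx=4,fy=4,interpolation=2))
E
```

```text
(no output)
```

View pics/t1.png

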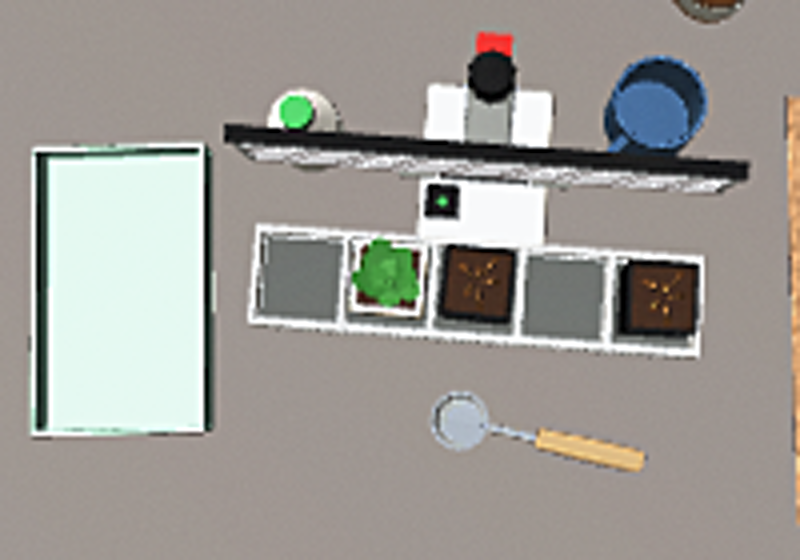

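View pics/t2.png

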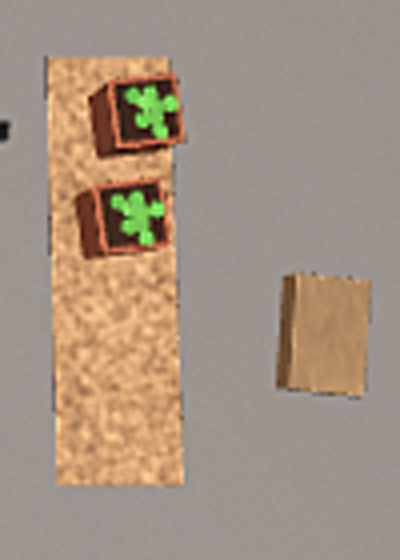

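The zoom shows the trough rim corners at (257,224), (705,255), (697,357) and (248,325). It also shows the pot tops and tray rim in crop coordinates. Converting these to world positions.

```bash
python3 - <<'E'
from h import *
c=cam('top')
def W(pts,off,z):
    return np.array([onz(c,np.array(off)+(np.array(p)+.5)/4-.5,z) for p in pts])
def sq(n,pts,off,z):
    w=W(pts,off,z)[:,:2]; m=w.mean(0); e=(w[1]-w[0]+w[2]-w[3])/2; f=(w[0]-w[3]+w[1]-w[2])/2
    print(n,np.round(m,4),'top-edge ang',np.round(np.degrees(np.arctan2(e[0],-e[1])),1),'side ang',np.round(np.degrees(np.arctan2(f[1],f[0])),1),'len',np.round([np.hypot(*e),np.hypot(*f)],3))
    return m,np.arctan2(f[1],f[0])
o=(145,140);o2=(330,150)
m,_=sq('garden',[(257,224),(705,255),(697,357),(248,325)],o,.06)
sq('scraps',[(33,148),(208,145),(210,432),(33,435)],o,.045)
sq('w0',[(443,242),(517,249),(513,324),(438,318)],o,.11)
sq('w1',[(622,262),(697,264),(696,334),(622,334)],o,.11)
sq('basil',[(351,240),(428,245),(424,318),(349,312)],o,.11)
sq('hA',[(116,87),(178,75),(184,138),(122,155)],o2,.084)
sq('hB',[(101,190),(163,180),(170,243),(106,253)],o2,.084)
print('knob',W([(491,73)],o,.236), 'notch2',W([(491,73)],o,.264))
E
```

```text
garden [0.4987 0.0131] top-edge ang -4.3 side ang -5.2 len [0.384 0.087]
scraps [0.5028 0.3206] top-edge ang 0.7 side ang 1.5 len [0.152 0.249]
w0 [0.5011 0.0121] top-edge ang -5.3 side ang -3.8 len [0.062 0.062]
w1 [ 0.4877 -0.137 ] top-edge ang -1.1 side ang -1.6 len [0.061 0.058]
basil [0.5052 0.0861] top-edge ang -4.5 side ang -2.3 len [0.063 0.06 ]
hA [ 0.6108 -0.3383] top-edge ang 12.9 side ang 2.9 len [0.054 0.056]
hB [ 0.5235 -0.3222] top-edge ang 8.7 side ang 3.2 len [0.054 0.053]
knob [[0.65105873 0.00182266 0.236     ]] notch2 [[0.64525955 0.0022499  0.264     ]]
```

```bash
python3 - <<'E'
from h import *
togo([.487,-.138,.215],85.5)
E
```

```text
shift [ 1.655 -1.134  0.065] turn [ 0.      0.     -0.3675] tcp [ 0.1905 -0.5426  0.2313] yaw 19.35 gap 0.0855 t 1.2
```

>>> jog_arm(increments=[[[0.138,-0.0945,0.005,0,0,0,0],[0.138,-0.0945,0.005,0,0,0,0],[0.138,-0.0945,0.005,0,0,0,0],[0.138,-0.0945,0.005,0,0,0,0],[0.138,-0.0945,0.005,0,0,0,0],[0.138,-0.0945,0.005,0,0,0,0],[0.138,-0.0945,0.005,0,0,0,0],[0.138,-0.0945,0.005,0,0,0,0],[0.138,-0.0945,0.005,0,0,0,0],[0.138,-0.0945,0.005,0,0,0,0],[0.138,-0.0945,0.005,0,0,0,0],[0.138,-0.0945,0.005,0,0,0,0],[0,0,0,0,0,-0.046,0],[0,0,0,0,0,-0.046,0],[0,0,0,0,0,-0.046,0],[0,0,0,0,0,-0.046,0],[0,0,0,0,0,-0.046,0],[0,0,0,0,0,-0.046,0],[0,0,0,0,0,-0.046,0],[0,0,0,0,0,-0.046,0]]], force=40)

```text
clock: 3.25
tcp_pos: [0.4872, -0.1379, 0.2163]
orientation: [0.0, 0.732, 0.682, 0.0]
wrist_force: [0.1, 0.3, 0.3]
finger_gap: 0.0851
grip_force: 0.0
```

```bash
python3 - <<'E'
from h import *
c=cam('wrist'); cv2.imwrite('pics/w1.png',c['pixels'][:,:,::-1])
togo([.487,-.138,.215],85.5)
g=np.array([.4987,.0131]);a=np.radians(-4.5);
Rz=np.array([[np.cos(a),-np.sin(a)],[np.sin(a),np.cos(a)]])
P=[np.r_[g+Rz@[x,y],.06] for x,y in [(-.042,-.192),(.042,-.192),(.042,.192),(-.042,.192)]]
print(proj(c,np.array(P)).round())
print(proj(c,np.array([[.487,-.138,.11],[.4987,.0131,.11],[.487,-.138,.1],[.487+.1,-.138,.11]])).round())
for t in ['withered0_mid','basil_mid','garden']:
  print(t,[(np.round(d['uv']).tolist(),round(d['conf'],2)) for d in spotter.landmark_of(t,'wrist')])
E
```

```text
shift [-0.001 -0.001  0.005] turn [0.     0.     0.0041] tcp [ 0.4872 -0.1378  0.2163] yaw 86.24 gap 0.0854 t 3.3
[[ 221.  212.]
 [ 291.  212.]
 [ 311. -238.]
 [ 207. -239.]]
[[257. 191.]
 [258.  13.]
 [257. 188.]
 [360. 184.]]
withered0_mid []
basil_mid []
garden []
```

View pics/w1.png

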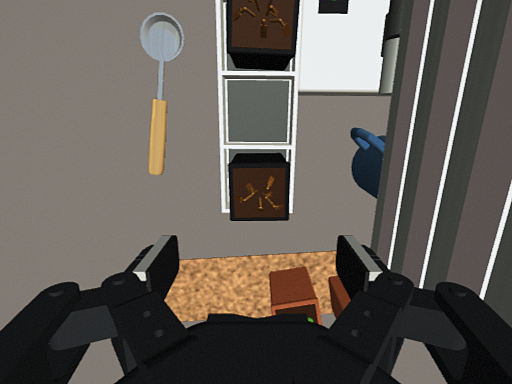

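The wrist view confirms the pot under the gripper: its top is centred at about (260,191) against a predicted (257,191), and the trough edges match. I'll grasp it.

>>> jog_arm(increments=[[[0,0.01,0.098,0,0,0.004,0],[0,0,0.098,0,0,0,0],[0,0,0.098,0,0,0,0],[0,0,0.098,0,0,0,0],[0,0,0.098,0,0,0,0],[0,0,0.095,0,0,0,0],[0,0,0,0,0,0,255],[0,0,0,0,0,0,255],[0,0,0,0,0,0,255],[0,0,0,0,0,0,255],[0,0,0,0,0,0,255],[0,0,0,0,0,0,255],[0,0,0,0,0,0,255],[0,0,0,0,0,0,255]]], force=40)

```text
clock: 4.85
tcp_pos: [0.49, -0.1382, 0.0705]
orientation: [0.0, 0.738, 0.675, 0.0]
wrist_force: [-1.1, -1.0, 1.7]
finger_gap: 0.0577
grip_force: 43.0
```

>>> jog_arm(increments=[[[0,0,-0.09,0,0,0,255],[0,0,-0.095,0,0,0,255],[0,0,-0.095,0,0,0,255],[0,0,-0.095,0,0,0,255],[0,0,-0.095,0,0,0,255],[0,0,-0.09,0,0,0,255],[0.14,-0.0255,0,0,0,0,255],[0.14,-0.0255,0,0,0,0,255],[0.14,-0.0255,0,0,0,0,255],[0.14,-0.0255,0,0,0,0,255],[0.14,-0.0255,0,0,0,0,255],[0.14,-0.0255,0,0,0,0,255],[0.14,-0.0255,0,0,0,0,255],[0.14,-0.0255,0,0,0,0,255],[0.14,-0.0255,0,0,0,0,255],[0.14,-0.0255,0,0,0,0,255],[0.14,-0.0255,0,0,0,0,255],[0.14,-0.0255,0,0,0,0,255],[0.132,-0.0255,0,0,0,0,255],[0,0,0,0,0,0,255]]])

```text
clock: 6.85
tcp_pos: [0.4469, 0.3239, 0.2095]
orientation: [-0.0, 0.736, 0.676, 0.0]
wrist_force: [-0.6, 0.1, -1.0]
finger_gap: 0.0574
grip_force: 43.2
```

```bash
python3 - <<'E'
from h import *
togo([.443,.32,.047],85.5)
E
```

```text
shift [-0.018 -0.014  0.65 ] turn [-0.0001 -0.0003 -0.002 ] tcp [0.4469 0.3239 0.2095] yaw 85.13 gap 0.0574 t 6.8
```

>>> jog_arm(increments=[[[-0.018,-0.014,0.1,0,0,0,255],[0,0,0.12,0,0,0,255],[0,0,0.12,0,0,0,255],[0,0,0.12,0,0,0,255],[0,0,0.1,0,0,0,255],[0,0,0.05,0,0,0,255],[0,0,0.04,0,0,0,255],[0,0,0.002,0,0,0,255],[0,0,0,0,0,0,0],[0,0,0,0,0,0,0],[0,0,0,0,0,0,0],[0,0,0,0,0,0,0],[0,0,0,0,0,0,0],[0,0,-0.1,0,0,0,0],[0,0,-0.14,0,0,0,0],[0,0,-0.14,0,0,0,0],[0,0,-0.14,0,0,0,0],[0,0,-0.12,0,0,0,0],[0,0,0,0,0,0,0]]])

```text
clock: 8.75
tcp_pos: [0.4461, 0.3176, 0.212]
orientation: [0.001, 0.738, 0.675, 0.004]
wrist_force: [0.5, 0.0, 0.2]
finger_gap: 0.0858
grip_force: 0.0
```

```bash
python3 - <<'E'
from h import *
togo([.502,.0125,.205],85.5)
E
```

```text
shift [-1.196  0.332  0.025] turn [ 0.0023 -0.0014 -0.0034] tcp [0.4461 0.3176 0.212 ] yaw 84.88 gap 0.0858 t 8.8
```

>>> jog_arm(increments=[[[-0.13,0.037,0,0,0,-0.003,0],[-0.133,0.037,0,0,0,0,0],[-0.133,0.037,0,0,0,0,0],[-0.133,0.037,0,0,0,0,0],[-0.133,0.037,0,0,0,0,0],[-0.133,0.037,0,0,0,0,0],[-0.133,0.037,0,0,0,0,0],[-0.133,0.037,0,0,0,0,0],[-0.133,0.036,0,0,0,0,0],[0,0,0,0,0,0,0]]])

```text
clock: 9.75
tcp_pos: [0.5024, 0.0088, 0.2061]
orientation: [0.0, 0.736, 0.676, -0.001]
wrist_force: [0.3, 0.3, -0.4]
finger_gap: 0.0857
grip_force: 0.0
```

```bash
python3 - <<'E'
from h import *
c=cam('wrist'); cv2.imwrite('pics/w2.png',c['pixels'][100:330,120:400,::-1])
togo([.502,.0125,.0705],85.5)
print(proj(c,np.array([[.502,.0125,.11]])).round())
c=cam('top'); cv2.imwrite('pics/t3.png',cv2.resize(c['pixels'][150:280,140:390,::-1],None,fx=3,fy=3))
E
```

```text
shift [ 0.008 -0.     0.542] turn [-0.0004  0.     -0.0016] tcp [0.5021 0.0105 0.2061] yaw 85.2 gap 0.0855 t 9.8
[[256. 190.]]
```

View pics/w2.png

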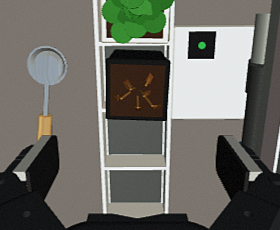

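View pics/t3.png

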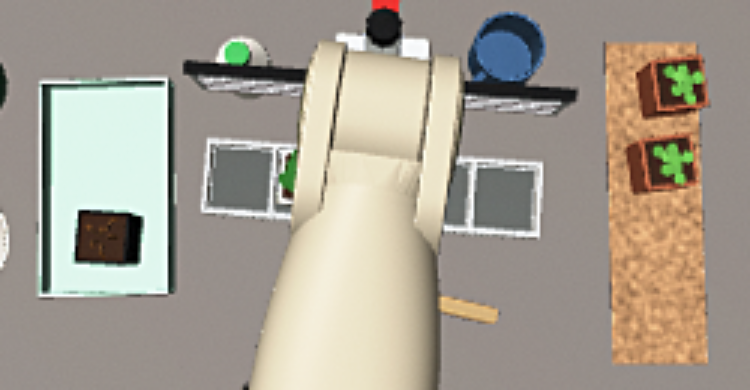

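The first withered pot stands in the tray at (105,237) in the crop. The second is centred under the gripper at (137,91), which is (257,191) in the full picture. I'll descend and grip it.

>>> jog_arm(increments=[[[0.008,0,0.09,0,0,0,0],[0,0,0.09,0,0,0,0],[0,0,0.09,0,0,0,0],[0,0,0.09,0,0,0,0],[0,0,0.09,0,0,0,0],[0,0,0.09,0,0,0,0],[0,0,0,0,0,0,255],[0,0,0,0,0,0,255],[0,0,0,0,0,0,255],[0,0,0,0,0,0,255],[0,0,0,0,0,0,255],[0,0,0,0,0,0,255],[0,0,0,0,0,0,255],[0,0,-0.09,0,0,0,255],[0,0,-0.095,0,0,0,255],[0,0,-0.095,0,0,0,255],[0,0,-0.095,0,0,0,255],[0,0,-0.095,0,0,0,255],[0,0,-0.09,0,0,0,255],[0,0,0,0,0,0,255]]])

```text
clock: 11.85
tcp_pos: [0.5044, 0.0138, 0.215]
orientation: [0.002, 0.735, 0.678, 0.002]
wrist_force: [0.9, -0.6, -2.6]
finger_gap: 0.0576
grip_force: 43.8
```

```bash
python3 - <<'E'
from h import *
togo([.49,.32,.21],85.5)
togo([.563,.32,.21],85.5)
E
```

```text
shift [ 1.216 -0.156  0.019] turn [ 0.0019  0.0001 -0.0005] tcp [0.5044 0.0138 0.215 ] yaw 85.41 gap 0.0576 t 11.8
shift [1.24  0.136 0.021] turn [ 0.0019  0.0001 -0.0005] tcp [0.5044 0.0138 0.215 ] yaw 85.41 gap 0.0576 t 11.8
```

>>> jog_arm(increments=[[[0.135,-0.0173,0,0,0,0,255],[0.135,-0.0173,0,0,0,0,255],[0.135,-0.0173,0,0,0,0,255],[0.135,-0.0173,0,0,0,0,255],[0.135,-0.0173,0,0,0,0,255],[0.135,-0.0173,0,0,0,0,255],[0.135,-0.0173,0,0,0,0,255],[0.135,-0.0173,0,0,0,0,255],[0.135,-0.0173,0,0,0,0,255],[0.008,0.097,0,0,0,0,255],[0.008,0.097,0,0,0,0,255],[0.008,0.097,0,0,0,0,255],[0,0,0,0,0,0,255],[0,0,0,0,0,0,255]]])

```text
clock: 13.25
tcp_pos: [0.5604, 0.3197, 0.2098]
orientation: [-0.001, 0.735, 0.678, -0.002]
wrist_force: [-0.1, 0.0, -1.2]
finger_gap: 0.0579
grip_force: 43.9
```

```bash
python3 - <<'E'
from h import *
togo([.563,.32,.046],85.5)
E
```

```text
shift [0.003 0.012 0.655] turn [-0.001   0.0005 -0.0007] tcp [0.5604 0.3197 0.2098] yaw 85.38 gap 0.0579 t 13.2
```

>>> jog_arm(increments=[[[0,0.01,0.1,0,0,0,255],[0,0,0.12,0,0,0,255],[0,0,0.12,0,0,0,255],[0,0,0.12,0,0,0,255],[0,0,0.1,0,0,0,255],[0,0,0.05,0,0,0,255],[0,0,0.04,0,0,0,255],[0,0,0.004,0,0,0,255],[0,0,0,0,0,0,0],[0,0,0,0,0,0,0],[0,0,0,0,0,0,0],[0,0,0,0,0,0,0],[0,0,0,0,0,0,0],[0,0,-0.1,0,0,0,0],[0,0,-0.14,0,0,0,0],[0,0,-0.14,0,0,0,0],[0,0,-0.14,0,0,0,0],[0,0,-0.12,0,0,0,0],[0,-0.14,0,0,0,0,0],[0,-0.14,0,0,0,0,0]]])

```text
clock: 15.25
tcp_pos: [0.4945, 0.3258, 0.2099]
orientation: [0.001, 0.735, 0.678, 0.002]
wrist_force: [-0.2, 0.2, -1.0]
finger_gap: 0.0854
grip_force: 0.0
```

```bash
python3 - <<'E'
from h import *
togo([.5235,-.3,.215],6)
E
```

```text
shift [-2.485  0.319 -0.024] turn [ 4.000e-04 -1.100e-03  4.407e-01] tcp [0.4945 0.3258 0.2099] yaw 85.33 gap 0.0854 t 15.2
```

>>> jog_arm(increments=[[[-0.138,0,-0.002,0,0,0,0],[-0.138,0,-0.002,0,0,0,0],[-0.138,0,-0.002,0,0,0,0],[-0.138,0,-0.002,0,0,0,0],[-0.138,0,-0.002,0,0,0,0],[-0.138,0,-0.002,0,0,0,0],[-0.138,0,-0.002,0,0,0,0],[-0.138,0,-0.002,0,0,0,0],[-0.138,0,-0.002,0,0,0,0],[-0.138,0,-0.002,0,0,0,0],[-0.138,0,-0.002,0,0,0,0],[-0.138,0,-0.002,0,0,0,0],[-0.138,0,-0.002,0,0,0,0],[-0.138,0,-0.002,0,0,0,0],[-0.138,0,-0.002,0,0,0,0],[-0.138,0,-0.002,0,0,0,0],[-0.138,0,-0.002,0,0,0,0],[-0.138,0,-0.002,0,0,0,0]]])

```text
clock: 17.05
tcp_pos: [0.4437, -0.2949, 0.2179]
orientation: [0.0, 0.735, 0.678, 0.0]
wrist_force: [1.0, -0.1, -0.1]
finger_gap: 0.0856
grip_force: 0.0
```

>>> jog_arm(increments=[[[0,0,0,0,0,0.044,0],[0,0,0,0,0,0.044,0],[0,0,0,0,0,0.044,0],[0,0,0,0,0,0.044,0],[0,0,0,0,0,0.044,0],[0,0,0,0,0,0.044,0],[0,0,0,0,0,0.044,0],[0,0,0,0,0,0.044,0],[0,0,0,0,0,0.044,0],[0,0,0,0,0,0.044,0],[0,0,0,0,0,0,0]]])

```text
clock: 18.15
tcp_pos: [0.444, -0.2935, 0.2178]
orientation: [0.0, 0.999, 0.054, 0.0]
wrist_force: [0.2, 0.3, 0.8]
finger_gap: 0.0851
grip_force: 0.0
```

```bash
python3 - <<'E'
from h import *
togo([.5235,-.322,.215],6)
c=cam('wrist'); cv2.imwrite('pics/w3.png',c['pixels'][:,:,::-1])
print(proj(c,np.array([[.5235,-.322,.084],[.6108,-.338,.084]])).round())
E
```

```text
shift [0.304 0.148 0.011] turn [ 0.0001 -0.0001  0.0011] tcp [ 0.444  -0.2935  0.2178] yaw 6.19 gap 0.0851 t 18.1
[[293. 111.]
 [325.  13.]]
```

View pics/w3.png

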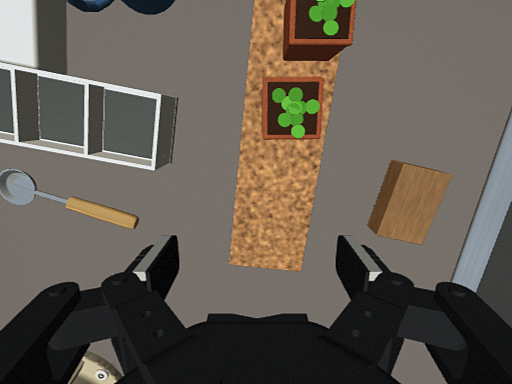

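Seedling B's top is at (262–322, 76–138), centre (293,107), aligned with the tool and about 4 mm further on than predicted. I'll go over it and grip.

>>> jog_arm(increments=[[[0.107,0.05,0,0,0,0,0],[0.107,0.049,0,0,0,0,0],[0.106,0.049,0,0,0,0,0],[0,0,0.1,0,0,0,0],[0,0,0.11,0,0,0,0],[0,0,0.11,0,0,0,0],[0,0,0.11,0,0,0,0],[0,0,0.11,0,0,0,0],[0,0,0.1,0,0,0,0],[0,0,0.055,0,0,0,0],[0,0,0,0,0,0,255],[0,0,0,0,0,0,255],[0,0,0,0,0,0,255],[0,0,0,0,0,0,255],[0,0,0,0,0,0,255],[0,0,0,0,0,0,255],[0,0,0,0,0,0,255],[0,0,0,0,0,0,255]]])

```text
clock: 20.0
tcp_pos: [0.5281, -0.322, 0.0448]
orientation: [0.001, 0.999, 0.054, 0.001]
wrist_force: [0.3, -0.3, 5.2]
finger_gap: 0.0577
grip_force: 45.5
```

>>> jog_arm(increments=[[[0,0,-0.08,0,0,0,255],[0,0,-0.1,0,0,0,255],[0,0,-0.1,0,0,0,255],[0,0,-0.1,0,0,0,255],[0,0,-0.1,0,0,0,255],[0,0,-0.1,0,0,0,255],[0,0,-0.1,0,0,0,255],[-0.1,0,0,0,0,0,255],[-0.1,0,0,0,0,0,255],[-0.1,0,0,0,0,0,255],[0,0,0,0,0,-0.0441,255],[0,0,0,0,0,-0.0441,255],[0,0,0,0,0,-0.0441,255],[0,0,0,0,0,-0.0441,255],[0,0,0,0,0,-0.0441,255],[0,0,0,0,0,-0.0441,255],[0,0,0,0,0,-0.0441,255],[0,0,0,0,0,-0.0441,255],[0,0,0,0,0,-0.0441,255],[0,0,0,0,0,-0.0441,255]]])

```text
clock: 22.0
tcp_pos: [0.4526, -0.3293, 0.213]
orientation: [-0.001, 0.732, 0.681, -0.0]
wrist_force: [-0.4, -0.4, -1.9]
finger_gap: 0.0579
grip_force: 44.8
```

```bash
python3 - <<'E'
from h import *
togo([.4945,-.0625,.215],85.5)
E
```

```text
shift [ 1.076  0.091 -0.007] turn [-0.0004 -0.0003  0.0023] tcp [ 0.4526 -0.3293  0.213 ] yaw 85.92 gap 0.0579 t 22.0
```

>>> jog_arm(increments=[[[0.135,0.0114,0,0,0,0.002,255],[0.135,0.0114,0,0,0,0,255],[0.135,0.0114,0,0,0,0,255],[0.135,0.0114,0,0,0,0,255],[0.135,0.0114,0,0,0,0,255],[0.135,0.0114,0,0,0,0,255],[0.135,0.0114,0,0,0,0,255],[0.131,0.0114,0,0,0,0,255],[0,0,0,0,0,0,255],[0,0,0,0,0,0,255]]])

```text
clock: 23.0
tcp_pos: [0.4975, -0.0628, 0.2133]
orientation: [-0.0, 0.735, 0.678, -0.0]
wrist_force: [-0.5, -0.2, -1.9]
finger_gap: 0.0573
grip_force: 44.8
```

```bash
python3 - <<'E'
from h import *
togo([.4945,-.0625,.072],85.5)
c=cam('wrist'); cv2.imwrite('pics/w4.png',c['pixels'][60:330,100:420,::-1])
E
```

```text
shift [ 0.    -0.012  0.565] turn [-0.0003  0.0001 -0.0008] tcp [ 0.4975 -0.0628  0.2133] yaw 85.35 gap 0.0573 t 23.0
```

View pics/w4.png

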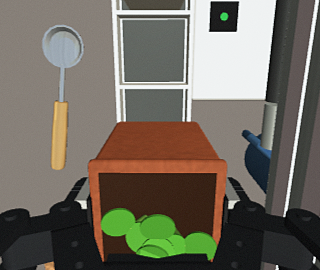

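The pot hangs level and is in line with the trough, whose edges are at about 116–190 in the crop. I'll lower it into well -76.

>>> jog_arm(increments=[[[0,-0.012,0.08,0,0,0,255],[0,0,0.1,0,0,0,255],[0,0,0.1,0,0,0,255],[0,0,0.1,0,0,0,255],[0,0,0.08,0,0,0,255],[0,0,0.06,0,0,0,255],[0,0,0.04,0,0,0,255],[0,0,0.004,0,0,0,255],[0,0,0,0,0,0,255]]])

```text
clock: 23.95
tcp_pos: [0.4949, -0.0639, 0.0729]
orientation: [0.0, 0.736, 0.677, -0.0]
wrist_force: [1.0, 0.6, -2.2]
finger_gap: 0.0575
grip_force: 44.8
```

>>> jog_arm(increments=[[[0,0,0.006,0,0,0,255],[0,0,0,0,0,0,0],[0,0,0,0,0,0,0],[0,0,0,0,0,0,0],[0,0,0,0,0,0,0],[0,0,0,0,0,0,0],[0,0,-0.08,0,0,0,0],[0,0,-0.12,0,0,0,0],[0,0,-0.14,0,0,0,0],[0,0,-0.14,0,0,0,0],[0,0,-0.1,0,0,0,0],[-0.14,0,0,0,0,0,0],[-0.14,0,0,0,0,0,0],[-0.14,0,0,0,0,0,0],[-0.14,0,0,0,0,0,0],[-0.14,0,0,0,0,0,0],[-0.14,0,0,0,0,0,0],[-0.14,0,0,0,0,0,0],[-0.14,0,0,0,0,0,0]]])

```text
clock: 25.85
tcp_pos: [0.4713, -0.3436, 0.2163]
orientation: [0.0, 0.736, 0.677, 0.0]
wrist_force: [1.5, -0.9, 0.9]
finger_gap: 0.0854
grip_force: 0.0
```

>>> jog_arm(increments=[[[0,0,0,0,0,0.044,0],[0,0,0,0,0,0.044,0],[0,0,0,0,0,0.044,0],[0,0,0,0,0,0.044,0],[0,0,0,0,0,0.044,0],[0,0,0,0,0,0.044,0],[0,0,0,0,0,0.044,0],[0,0,0,0,0,0.044,0],[0,0,0,0,0,0.044,0],[0,0,0,0,0,0.044,0],[0.1,0,0,0,0,0,0],[0.1,0,0,0,0,0,0],[0.1,0,0,0,0,0,0],[0,0,0,0,0,0,0]]])

```text
clock: 27.25
tcp_pos: [0.5485, -0.3339, 0.2155]
orientation: [-0.0, 0.999, 0.054, 0.0]
wrist_force: [-0.6, -0.2, -0.6]
finger_gap: 0.0856
grip_force: 0.0
```

```bash
python3 - <<'E'
from h import *
togo([.6108,-.338,.215],6)
c=cam('wrist'); cv2.imwrite('pics/w5.png',c['pixels'][:,:,::-1])
print(proj(c,np.array([[.6108,-.338,.084],[.6208,-.338,.084],[.6108,-.328,.084]])).round())
E
```

```text
shift [0.246 0.043 0.002] turn [-0.     -0.0002  0.0009] tcp [ 0.5485 -0.3339  0.2155] yaw 6.16 gap 0.0856 t 27.2
[[267. 126.]
 [268. 115.]
 [257. 125.]]
```

View pics/w5.png

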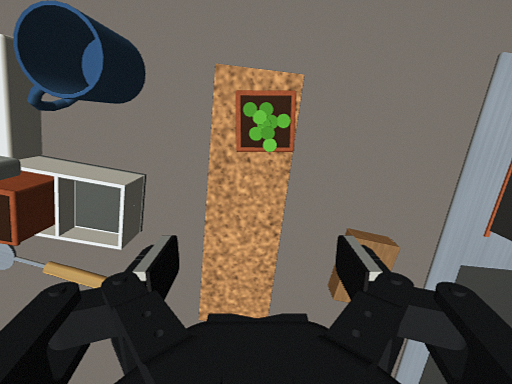

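Seedling A's top is centred at (266,121) and square to the tool, about 5 mm beyond the prediction. The first seedling is seated, lower left. I'll go and grip A.

>>> jog_arm(increments=[[[0.088,0.014,0,0,0,0,0],[0.088,0.014,0,0,0,0,0],[0.088,0.014,0,0,0,0,0],[0,0,0.1,0,0,0,0],[0,0,0.11,0,0,0,0],[0,0,0.11,0,0,0,0],[0,0,0.11,0,0,0,0],[0,0,0.11,0,0,0,0],[0,0,0.1,0,0,0,0],[0,0,0.046,0,0,0,0],[0,0,0,0,0,0,255],[0,0,0,0,0,0,255],[0,0,0,0,0,0,255],[0,0,0,0,0,0,255],[0,0,0,0,0,0,255],[0,0,0,0,0,0,255],[0,0,0,0,0,0,255],[0,0,0,0,0,0,255]]])

```text
clock: 29.1
tcp_pos: [0.6136, -0.3385, 0.0461]
orientation: [0.001, 0.999, 0.053, 0.001]
wrist_force: [-1.2, -0.2, 5.8]
finger_gap: 0.0574
grip_force: 45.7
```

>>> jog_arm(increments=[[[0,0,-0.08,0,0,0,255],[0,0,-0.1,0,0,0,255],[0,0,-0.1,0,0,0,255],[0,0,-0.1,0,0,0,255],[0,0,-0.1,0,0,0,255],[0,0,-0.1,0,0,0,255],[0,0,-0.1,0,0,0,255],[-0.133,0,0,0,0,0,255],[-0.133,0,0,0,0,0,255],[-0.133,0,0,0,0,0,255],[-0.133,0,0,0,0,0,255],[-0.133,0,0,0,0,0,255]]])

```text
clock: 30.3
tcp_pos: [0.4459, -0.3549, 0.2139]
orientation: [-0.001, 0.999, 0.053, -0.001]
wrist_force: [-0.2, 0.6, -2.2]
finger_gap: 0.0573
grip_force: 44.9
```

>>> jog_arm(increments=[[[0,0,0,0,0,-0.044,255],[0,0,0,0,0,-0.044,255],[0,0,0,0,0,-0.044,255],[0,0,0,0,0,-0.044,255],[0,0,0,0,0,-0.044,255],[0,0,0,0,0,-0.044,255],[0,0,0,0,0,-0.044,255],[0,0,0,0,0,-0.044,255],[0,0,0,0,0,-0.044,255],[0,0,0,0,0,-0.044,255]]])

```text
clock: 31.3
tcp_pos: [0.4472, -0.3549, 0.2139]
orientation: [-0.001, 0.734, 0.679, -0.0]
wrist_force: [-0.2, 0.2, -2.9]
finger_gap: 0.0576
grip_force: 44.7
```

```bash
python3 - <<'E'
from h import *
togo([.4885,-.1385,.215],85.5)
E
```

```text
shift [ 0.876  0.098 -0.003] turn [-0.0004 -0.0004  0.0004] tcp [ 0.4472 -0.3549  0.2139] yaw 85.56 gap 0.0576 t 31.3
```

>>> jog_arm(increments=[[[0.125,0.014,0,0,0,0,255],[0.125,0.014,0,0,0,0,255],[0.125,0.014,0,0,0,0,255],[0.125,0.014,0,0,0,0,255],[0.125,0.014,0,0,0,0,255],[0.125,0.014,0,0,0,0,255],[0.126,0.014,0,0,0,0,255],[0,0,0,0,0,0,255],[0,0,0,0,0,0,255]]])

```text
clock: 32.2
tcp_pos: [0.49, -0.1384, 0.2143]
orientation: [-0.0, 0.735, 0.678, -0.0]
wrist_force: [0.3, -0.9, -3.2]
finger_gap: 0.0571
grip_force: 44.7
```

```bash
python3 - <<'E'
from h import *
togo([.4885,-.1385,.072],85.5)
E
```

```text
shift [-0.001 -0.005  0.569] turn [-0.0003  0.0001 -0.0009] tcp [ 0.49   -0.1384  0.2143] yaw 85.34 gap 0.0571 t 32.2
```

>>> jog_arm(increments=[[[0,-0.004,0.08,0,0,0,255],[0,0,0.1,0,0,0,255],[0,0,0.1,0,0,0,255],[0,0,0.1,0,0,0,255],[0,0,0.08,0,0,0,255],[0,0,0.06,0,0,0,255],[0,0,0.042,0,0,0,255],[0,0,0,0,0,0,255],[0,0,0,0,0,0,255],[0,0,0,0,0,0,0],[0,0,0,0,0,0,0],[0,0,0,0,0,0,0],[0,0,0,0,0,0,0],[0,0,0,0,0,0,0],[0,0,-0.08,0,0,0,0],[0,0,-0.12,0,0,0,0],[0,0,-0.14,0,0,0,0],[0,0,-0.14,0,0,0,0],[0,0,-0.14,0,0,0,0],[0,0,-0.14,0,0,0,0]]])

```text
clock: 34.2
tcp_pos: [0.489, -0.1389, 0.2659]
orientation: [0.0, 0.736, 0.677, 0.0]
wrist_force: [0.8, -0.6, 0.3]
finger_gap: 0.0855
grip_force: 0.0
```

>>> jog_arm(increments=[[[0,-0.1,-0.14,0,0,0,0],[0,-0.1,-0.14,0,0,0,0],[0,-0.14,-0.1,0,0,0,0],[0,-0.14,-0.1,0,0,0,0],[0,0,0,0,0,0,0]]])

```text
clock: 34.7
tcp_pos: [0.3674, -0.1286, 0.3885]
orientation: [0.003, 0.736, 0.677, 0.001]
wrist_force: [0.9, -0.2, 0.9]
finger_gap: 0.0855
grip_force: 0.0
```

```bash
python3 - <<'E'
from h import *
c=cam('top'); a=c['pixels'][150:280,140:390,::-1]
cv2.imwrite('pics/t4.png',cv2.resize(a,None,fx=3,fy=3))
d=cam('scene'); b=d['pixels'][110:330,190:370,::-1]
cv2.imwrite('pics/s4.png',cv2.resize(b,None,fx=3.3,fy=2.7))
cv2.imwrite('pics/s4.png',cv2.resize(d['pixels'][115:265,190:330,::-1],None,fx=4,fy=4,interpolation=2))
for t in ['lift_knob','hinge','lamp_edge']:
    U=[(spotter.landmark_of(t,n) or [None])[0] for n in ('top','scene')]; print(t,U)
    if all(U):
        A=[];B=[]
        for cc,u in zip((c,d),U):
            r=ray(cc,u['uv']);M=np.eye(3)-np.outer(r,r);A.append(M);B.append(M@cc['p'])
        print(np.linalg.solve(sum(A),sum(B)).round(4))
togo([.6465,.0015,.4],15)
E
```

```text
lift_knob [{'uv': [266.0, 157.4], 'conf': 0.8}, {'uv': [231.8, 176.4], 'conf': 0.82}]
[0.6474 0.0073 0.2489]
hinge [{'uv': [265.8, 182.9], 'conf': 0.7}, {'uv': [247.1, 186.2], 'conf': 0.71}]
[0.587  0.0044 0.1791]
lamp_edge [{'uv': [265.0, 178.9], 'conf': 0.93}, {'uv': [249.6, 161.4], 'conf': 0.58}]
[0.5812 0.0085 0.293 ]
shift [ 0.612  1.059 -0.069] turn [-8.000e-04  1.000e-04  3.903e-01] tcp [ 0.3699 -0.129   0.3832] yaw 85.26 gap 0.0859 t 35.1
```

View pics/t4.png

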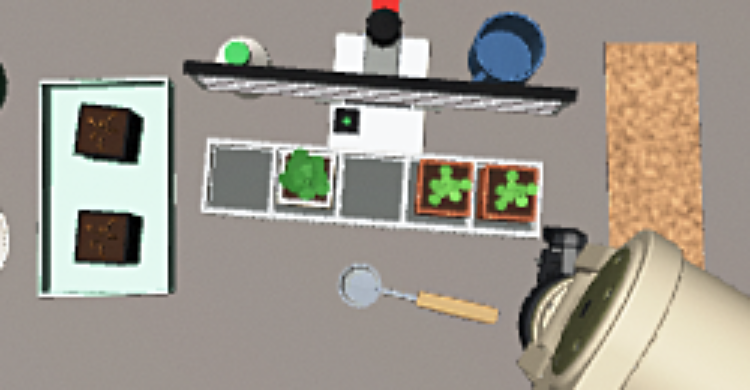

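View pics/s4.png

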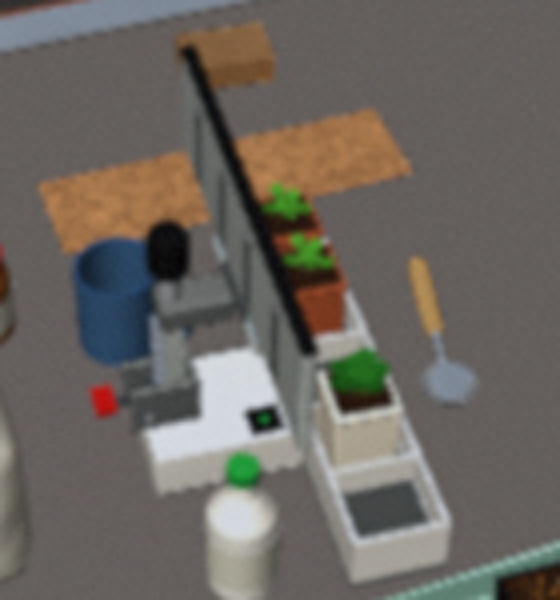

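All pots are in place and upright: both withered pots are in the tray at (107,132) and (107,237), and the seedlings are in wells at (445,187) and (512,192), in crop coordinates. Basil is untouched. Triangulation puts the mast at about notch 2, with the panel nearly vertical. Next is the knob.

>>> jog_arm(increments=[[[0.068,0.118,-0.008,0,0,0,0],[0.068,0.118,-0.008,0,0,0,0],[0.068,0.118,-0.008,0,0,0,0],[0.068,0.118,-0.008,0,0,0,0],[0.068,0.118,-0.008,0,0,0,0],[0.068,0.118,-0.008,0,0,0,0],[0.068,0.118,-0.008,0,0,0,0],[0.068,0.118,-0.008,0,0,0,0],[0.068,0.118,-0.008,0,0,0,0],[0,0,0,0,0,0.0434,0],[0,0,0,0,0,0.0434,0],[0,0,0,0,0,0.0434,0],[0,0,0,0,0,0.0434,0],[0,0,0,0,0,0.0434,0],[0,0,0,0,0,0.0434,0],[0,0,0,0,0,0.0434,0],[0,0,0,0,0,0.0434,0],[0,0,0,0,0,0.0434,0],[0,0,0,0,0,0,0]]])

```text
clock: 37.0
tcp_pos: [0.6473, 0.0016, 0.4009]
orientation: [-0.0, 0.992, 0.13, -0.001]
wrist_force: [-0.3, 1.2, -0.1]
finger_gap: 0.0853
grip_force: 0.0
```

```bash
python3 - <<'E'
from h import *
togo([.647,.002,.4],15)
c=cam('wrist'); cv2.imwrite('pics/w6.png',c['pixels'][:,:,::-1])
print(proj(c,np.array([[.647,.002,.264],[.657,.002,.264],[.647,.012,.264]])).round())
print([(d['uv'],d['conf']) for d in spotter.find_in('lift_knob','wrist')])
E
```

```text
shift [-0.001 -0.002  0.004] turn [-0.0002  0.0006 -0.0004] tcp [0.6473 0.0016 0.4009] yaw 14.93 gap 0.0853 t 37.0
[[256. 184.]
 [259. 175.]
 [247. 181.]]
[([221.9, 213.0], 0.6), ([433.4, 281.1], 0.5)]
```

View pics/w6.png

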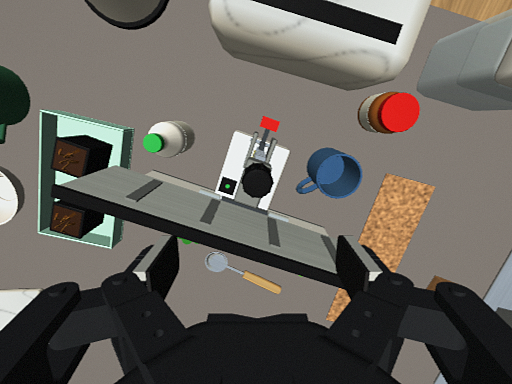

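The knob top is at (258,181) against a predicted (256,184), so it lines up. I'll descend and grip.

>>> jog_arm(increments=[[[0.01,0.01,0.09,0,0,0,0],[0,0,0.09,0,0,0,0],[0,0,0.09,0,0,0,0],[0,0,0.09,0,0,0,0],[0,0,0.09,0,0,0,0],[0,0,0.09,0,0,0,0],[0,0,0.09,0,0,0,0],[0,0,0.062,0,0,0,0],[0,0,0,0,0,0,255],[0,0,0,0,0,0,255],[0,0,0,0,0,0,255],[0,0,0,0,0,0,255],[0,0,0,0,0,0,255],[0,0,0,0,0,0,255],[0,0,0,0,0,0,255],[0,0,0,0,0,0,255],[0,0,0,0,0,0,255],[0,0,0,0,0,0,255]]], force=60)

```text
clock: 38.9
tcp_pos: [0.6499, 0.0024, 0.2313]
orientation: [-0.002, 0.991, 0.131, 0.001]
wrist_force: [-2.7, 8.4, 4.4]
finger_gap: 0.0325
grip_force: 59.6
```

>>> jog_arm(increments=[[[0,0,-0.02,0,0,0,255],[0,0,-0.02,0,0,0,255],[0,0,-0.02,0,0,0,255],[0,0,-0.02,0,0,0,255],[0,0,-0.02,0,0,0,255],[0,0,-0.02,0,0,0,255],[0,0,-0.02,0,0,0,255],[0,0,-0.02,0,0,0,255],[0,0,-0.02,0,0,0,255],[0,0,-0.02,0,0,0,255],[0,0,0,0,0,0,255],[0,0,0,0,0,0,255]]])

```text
clock: 40.1
tcp_pos: [0.6498, 0.0024, 0.2784]
orientation: [-0.003, 0.991, 0.131, -0.0]
wrist_force: [0.7, 7.8, -7.8]
finger_gap: 0.0323
grip_force: 62.1
```

```bash
python3 - <<'E'
from h import *
togo([.647,.002,.281],15); print(env.get_state()['wrist_force'])
E
```

```text
shift [-0.011 -0.002 -0.011] turn [-0.0016  0.      0.0004] tcp [0.6498 0.0024 0.2784] yaw 15.07 gap 0.0323 t 40.1
[ 0.71653452  7.77076881 -7.845551  ]
```

>>> jog_arm(increments=[[[0,0,-0.008,0,0,0,255],[0,0,0,0,0,0,255],[0,0,0.012,0,0,0,255],[0,0,0.012,0,0,0,255],[0,0,0,0,0,0,255],[0,0,0,0,0,0,255]]])

```text
clock: 40.7
tcp_pos: [0.6499, 0.0024, 0.2743]
orientation: [-0.002, 0.991, 0.131, -0.0]
wrist_force: [1.8, 8.9, -7.9]
finger_gap: 0.0323
grip_force: 62.3
```

>>> jog_arm(increments=[[[0,0,0.012,0,0,0,255],[0,0,0,0,0,0,255],[0,0,0,0,0,0,255]]])

```text
clock: 41.0
tcp_pos: [0.6499, 0.0024, 0.2735]
orientation: [-0.002, 0.991, 0.131, 0.001]
wrist_force: [-1.5, 8.4, 0.4]
finger_gap: 0.032
grip_force: 63.0
```

>>> jog_arm(increments=[[[0,0,0.002,0,0,0,0],[0,0,0,0,0,0,0],[0,0,0,0,0,0,0],[0,0,0,0,0,0,0],[0,0,0,0,0,0,0],[0,0,0,0,0,0,0],[0,0,-0.1,0,0,0,0],[0,0,-0.15,0,0,0,0],[0,0,-0.15,0,0,0,0],[0,0,-0.15,0,0,0,0],[0,0,-0.1,0,0,0,0],[-0.14,0.1,0,0,0,0,255],[-0.14,0.1,0,0,0,0,255],[-0.14,0.1,0,0,0,0,255],[-0.14,0.1,0,0,0,0,255],[-0.14,0.1,0,0,0,0,255],[-0.14,0.1,0,0,0,0,255]]])

```text
clock: 42.7
tcp_pos: [0.4844, -0.2005, 0.4345]
orientation: [0.0, 0.992, 0.13, 0.0]
wrist_force: [0.3, -0.8, 0.1]
finger_gap: 0.0001
grip_force: 0.0
```

```bash
python3 - <<'E'
from h import *
d=cam('scene')
cv2.imwrite('pics/s5.png',cv2.resize(d['pixels'][135:235,195:295,::-1],None,fx=6,fy=6,interpolation=2))
c=cam('top')
for t in ['lift_knob','hinge','lamp_edge']:
    U=[(spotter.landmark_of(t,n) or [None])[0] for n in ('top','scene')]
    if all(U):
        A=[];B=[]
        for cc,u in zip((c,d),U):
            r=ray(cc,u['uv']);M=np.eye(3)-np.outer(r,r);A.append(M);B.append(M@cc['p'])
        print(t,np.linalg.solve(sum(A),sum(B)).round(4))
g=np.array([.5005,.0131]);a=np.radians(-4.5);x=np.array([np.cos(a),np.sin(a)])
for z in (.11,.1): print((proj(d,np.r_[g+x*.148,z])-[195,135])*6)
hsv=cv2.cvtColor(d['pixels'][135:235,195:295],cv2.COLOR_RGB2HSV)
m=(hsv[...,0]>20)&(hsv[...,0]<35)&(hsv[...,1]>140)&(hsv[...,2]>120); print(m.sum(),np.argwhere(m)[:8].tolist())
togo([.64,-.04,.42],15)
E
```

```text
lift_knob [0.6477 0.0024 0.2771]
hinge [0.5852 0.0028 0.2238]
lamp_edge [0.5828 0.0055 0.3322]
[[218.90160492 414.9193904 ]]
[[219.39623259 426.57277313]]
9 [[26, 65], [27, 66], [27, 69], [72, 39], [72, 40], [73, 37], [73, 38], [73, 39]]
shift [ 0.758 -0.454  0.057] turn [-0.     -0.      0.0001] tcp [ 0.4864 -0.1987  0.4342] yaw 15.02 gap 0.0003 t 43.1
```

View pics/s5.png

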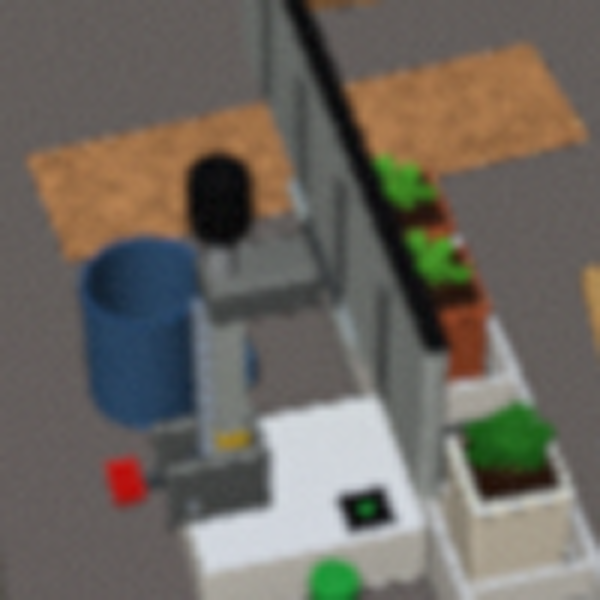

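The yellow band sits directly above the collar at (232,440) in the crop, with no gap below it. The triangulated hinge height of 0.224 m also matches notch 5. Next I fold the panel, pushing from behind with closed fingers.

```bash
cat >> h.py <<'E'
G=np.array([.5005,.0131]);_a=np.radians(-4.5);RG=np.array([[np.cos(_a),-np.sin(_a)],[np.sin(_a),np.cos(_a)]])
def gw(x,y,z): return np.r_[G+RG@[x,y],z]
E
python3 - <<'E'
from h import *
togo(gw(.122,-.06,.42),85.5)
E
```

```text
shift [ 0.654 -0.414  0.057] turn [-0.     -0.     -0.3916] tcp [ 0.4864 -0.1987  0.4342] yaw 15.02 gap 0.0003 t 43.1
```

>>> jog_arm(increments=[[[0.109,-0.069,0.008,0,0,0,255],[0.109,-0.069,0.008,0,0,0,255],[0.109,-0.069,0.008,0,0,0,255],[0.109,-0.069,0.008,0,0,0,255],[0.109,-0.069,0.008,0,0,0,255],[0.109,-0.069,0.008,0,0,0,255],[0,0,0,0,0,-0.0435,255],[0,0,0,0,0,-0.0435,255],[0,0,0,0,0,-0.0435,255],[0,0,0,0,0,-0.0435,255],[0,0,0,0,0,-0.0435,255],[0,0,0,0,0,-0.0435,255],[0,0,0,0,0,-0.0435,255],[0,0,0,0,0,-0.0435,255],[0,0,0,0,0,-0.0435,255],[0,0,0,0,0,0,255]]])

```text
clock: 44.7
tcp_pos: [0.6175, -0.056, 0.4218]
orientation: [-0.0, 0.734, 0.679, -0.0]
wrist_force: [0.8, -0.4, -0.4]
finger_gap: -0.0003
grip_force: 0.0
```

```bash
python3 - <<'E'
from h import *
togo(gw(.122,-.06,.322),85.5)
th=np.radians(np.arange(90,-1,-7.5))
X=.086-.1*np.cos(th)+.0085*np.sin(th)+.0145; Z=.222+.1*np.sin(th)+.0085*np.cos(th)
print(np.c_[np.degrees(th),X,Z].round(3).tolist()); print(np.c_[np.diff(X),-np.diff(Z)].round(4)/.25)
E
```

```text
shift [-0.001 -0.     0.399] turn [-0.0002 -0.      0.0002] tcp [ 0.6175 -0.056   0.4218] yaw 85.54 gap -0.0003 t 44.7
[[90.0, 0.109, 0.322], [82.5, 0.096, 0.322], [75.0, 0.083, 0.321], [67.5, 0.07, 0.318], [60.0, 0.058, 0.313], [52.5, 0.046, 0.307], [45.0, 0.036, 0.299], [37.5, 0.026, 0.29], [30.0, 0.018, 0.279], [22.5, 0.011, 0.268], [15.0, 0.006, 0.256], [7.5, 0.002, 0.243], [0.0, 0.0, 0.23]]
[[-0.0524 -0.0012]
 [-0.052   0.006 ]
 [-0.0508  0.0128]
 [-0.0488  0.0192]
 [-0.046   0.0252]
 [-0.0424  0.0312]
 [-0.038   0.0364]
 [-0.0328  0.0412]
 [-0.0272  0.0448]
 [-0.0212  0.048 ]
 [-0.0144  0.0504]
 [-0.008   0.052 ]]
```

>>> jog_arm(increments=[[[0,0,0.1,0,0,0,255],[0,0,0.1,0,0,0,255],[0,0,0.1,0,0,0,255],[0,0,0.1,0,0,0,255],[0,0,0,0,0,0,255],[0,-0.052,0,0,0,0,255],[0,-0.052,0,0,0,0,255],[0,-0.052,0.006,0,0,0,255],[0,-0.051,0.013,0,0,0,255],[0,0,0,0,0,0,255]]])

```text
clock: 45.7
tcp_pos: [0.5653, -0.0527, 0.3195]
orientation: [0.001, 0.735, 0.678, 0.001]
wrist_force: [0.1, -0.1, -0.2]
finger_gap: 0.0002
grip_force: 0.0
```

```bash
python3 - <<'E'
from h import *
togo(gw(.07,-.06,.318),85.5)
d=cam('scene');c=cam('top')
for t in ['lift_knob','hinge','lamp_edge']:
    U=[(spotter.landmark_of(t,n) or [None])[0] for n in ('top','scene')]
    if all(U):
        A=[];B=[]
        for cc,u in zip((c,d),U):
            r=ray(cc,u['uv']);M=np.eye(3)-np.outer(r,r);A.append(M);B.append(M@cc['p'])
        print(t,np.linalg.solve(sum(A),sum(B)).round(4),[u['conf'] for u in U])
E
```

```text
shift [0.002 0.001 0.006] turn [ 0.0007  0.0001 -0.0009] tcp [ 0.5653 -0.0527  0.3195] yaw 85.33 gap 0.0002 t 45.7
lift_knob [0.6565 0.0076 0.2769] [0.85, 0.81]
hinge [0.586  0.0082 0.2257] [0.97, 0.64]
```

>>> jog_arm(increments=[[[0,-0.049,0.019,0,0,0,255],[0,-0.046,0.026,0,0,0,255],[0,-0.042,0.031,0,0,0,255],[0,-0.038,0.037,0,0,0,255],[0,-0.033,0.042,0,0,0,255],[0,-0.027,0.045,0,0,0,255]]])

```text
clock: 46.7
tcp_pos: [0.507, -0.0486, 0.268]
orientation: [0.001, 0.735, 0.678, 0.0]
wrist_force: [-0.5, 0.4, 3.3]
finger_gap: -0.0001
grip_force: 1.3
```

>>> jog_arm(increments=[[[0,-0.021,0.048,0,0,0,255],[0,-0.014,0.05,0,0,0,255],[0,0,0,0,0,0,255]]])

```text
clock: 47.0
tcp_pos: [0.4971, -0.0476, 0.2418]
orientation: [-0.001, 0.735, 0.678, -0.001]
wrist_force: [-0.5, 0.1, -0.4]
finger_gap: -0.0001
grip_force: 0.0
```

```bash
python3 - <<'E'
from h import *
togo(gw(.0,-.06,.2305),85.5)
E
```

```text
shift [ 0.003 -0.005  0.045] turn [-0.0008 -0.0001 -0.0007] tcp [ 0.4971 -0.0476  0.2418] yaw 85.38 gap -0.0001 t 47.0
```

>>> jog_arm(increments=[[[0,-0.005,0.024,0,0,0,255],[0,0,0.02,0,0,0,255],[0,0,0,0,0,0,255]]])

```text
clock: 47.3
tcp_pos: [0.497, -0.0477, 0.2316]
orientation: [-0.0, 0.735, 0.678, -0.0]
wrist_force: [-0.2, -0.7, 0.1]
finger_gap: -0.0003
grip_force: 0.0
```

>>> jog_arm(increments=[[[0,0,-0.1,0,0,0,255],[0,0,-0.15,0,0,0,255],[0,0,-0.15,0,0,0,255],[-0.14,0,-0.1,0,0,0,255],[-0.15,-0.1,0,0,0,0,255],[-0.15,-0.1,0,0,0,0,255],[-0.15,-0.1,0,0,0,0,255],[-0.15,-0.1,0,0,0,0,255],[-0.15,0,0,0,0,0,255],[-0.15,0,0,0,0,0,255],[-0.15,0,0,0,0,0,255],[0,0,0,0,0,0,255]]])

```text
clock: 48.5
tcp_pos: [0.373, -0.3404, 0.3559]
orientation: [0.0, 0.736, 0.676, -0.0]
wrist_force: [-0.5, -0.6, -0.5]
finger_gap: 0.0002
grip_force: 0.0
```

```bash
python3 - <<'E'
from h import *
togo([.4,-.3,.4],85.5)
d=cam('scene');c=cam('top')
for t in ['lift_knob','hinge','lamp_edge','withered0_mid']:
    U=[(spotter.landmark_of(t,n) or [None])[0] for n in ('top','scene')]
    if all(U):
        A=[];B=[]
        for cc,u in zip((c,d),U):
            r=ray(cc,u['uv']);M=np.eye(3)-np.outer(r,r);A.append(M);B.append(M@cc['p'])
        print(t,np.linalg.solve(sum(A),sum(B)).round(4),[u['conf'] for u in U])
    else: print(t,U)
# panel outline from top: mask quad vs predictions for angles
r=spotter.cut_out('lamp','scene'); 
for n,cc in (('scene',d),('top',c)):
    r=spotter.cut_out('lamp',n)
    if not r: print(n,'none');continue
    m=r[0]['region'].astype(np.uint8); print(n,r[0]['conf'],m.sum())
    for deg in range(-16,17,4):
        t=np.radians(deg); P=[]
        for rr in (.008,.12):
            for y in (-.185,.185):
                for s in (-.006,.006): P.append(gw(.086-rr*np.cos(t)+s*np.sin(t),y,.222+rr*np.sin(t)+s*np.cos(t)))
        h=cv2.convexHull(proj(cc,np.array(P)).astype(np.float32)).astype(np.int32)
        q=np.zeros_like(m);cv2.fillConvexPoly(q,h,1); print(deg,round((q&m).sum()/(q|m).sum(),3),end='; ')
    print()
E
```

```text
shift [ 0.17   0.094 -0.176] turn [-0.0001  0.0002 -0.002 ] tcp [ 0.373  -0.3404  0.3559] yaw 85.14 gap 0.0002 t 48.5
lift_knob [0.6542 0.0069 0.2885] [0.81, 0.72]
hinge [0.5913 0.0082 0.2226] [0.69, 0.86]
lamp_edge [0.4556 0.0137 0.2199] [0.8, 0.91]
withered0_mid [0.5606 0.3165 0.0163] [0.69, 0.64]
scene 0.73 2811
-16 0.734; -12 0.788; -8 0.841; -4 0.87; 0 0.881; 4 0.874; 8 0.846; 12 0.822; 16 0.815; 
top 0.84 4822
-16 0.907; -12 0.907; -8 0.918; -4 0.91; 0 0.911; 4 0.908; 8 0.904; 12 0.892; 16 0.858;
```

```bash
python3 - <<'E'
from h import *
C={n:cam(n) for n in ('scene','top')}
M={n:spotter.cut_out('lamp',n)[0]['region'].astype(np.uint8) for n in C}
E={n:spotter.landmark_of('lamp_edge',n)[0]['uv'] for n in C}; print(E)
def iou(deg,dx,dy,dz,S=4):
    t=np.radians(deg);s_=0
    P=np.array([gw(.086+dx-rr*np.cos(t)+s*np.sin(t),y+dy,.222+dz+rr*np.sin(t)+s*np.cos(t)) for rr in (.008,.12) for y in (-.185,.185) for s in (-.006,.0085)])
    for n in C:
        m=cv2.resize(M[n],None,fx=S,fy=S,interpolation=0)
        h=cv2.convexHull(((proj(C[n],P)+.5)*S).astype(np.float32)).astype(np.int32)
        q=np.zeros_like(m);cv2.fillConvexPoly(q,h,1); s_+=(q&m).sum()/(q|m).sum()
    return s_/2
best=[]
for deg in range(-12,13,2):
    b=max((iou(deg,dx,dy,0),dx,dy) for dx in np.arange(-.009,.01,.003) for dy in np.arange(-.006,.007,.003)); print(deg,np.round(b,3))
for n in C: print(n,proj(C[n],gw(-.032,0,.222)).round(1),proj(C[n],gw(-.032,0,.212)).round(1))
E
```

```text
{'scene': [281.9, 172.9], 'top': [262.9, 221.0]}
-12 [ 0.886 -0.006  0.   ]
-10 [ 0.898 -0.003  0.   ]
-8 [ 0.908 -0.006  0.   ]
-6 [ 0.922 -0.003  0.   ]
-4 [ 0.929 -0.003  0.   ]
-2 [ 0.935 -0.003  0.   ]
0 [ 0.937 -0.003  0.   ]
2 [ 0.933 -0.003  0.003]
4 [ 0.928 -0.003  0.003]
6 [ 0.921 -0.003  0.003]
8 [ 0.913 -0.003  0.003]
10 [ 0.905 -0.003  0.006]
12 [ 0.894 -0.003  0.006]
scene [[282.9 171.3]] [[282.7 173.4]]
top [[263.2 218.7]] [[263.2 218.8]]
```

```bash
python3 -c "
from workcell import ticket; print(ticket.hand_in())"
```

```text
the job is handed in; nothing more can be done
None
```

I handed the job in, but the hand-in gave no verdict: both withered pots are in the tray, both seedlings are in wells, the mast is in notch 5 and the panel measures level to within about 2°.

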